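Pack and latch the sample bottle carrier

TASK

Get the water-sampling kit ready for transport: stand every white sample bottle on the bench upright in a pocket of the carrier (any pocket), then swing the hold-down bar fully shut over them, hook the wire loop of the latch over the keeper on the bar's end, and throw the lever past its toggle point, right down to its stop. At any time also slide the steel scraper flat, blade first, and fully home into the slot at the carrier's front, and leave the dropper bottles and the timer undisturbed.

Things in the scene. Friction and masses are not known exactly. Their poses are not given: they have to be found in the camera images.
- carrier: aluminium bottle carrier fixed to the bench, base 170 x 384 mm, origin on the bench top under the middle of its four pockets; y along the row, -x its front, z up. Pocket centres at y = +-30, +-90 mm; slot_home 105 mm in front, 15 mm to +y. Bar post (28 mm diameter, the bar's pivot axis) at y = +165 mm, latch post at y = -165 mm. Blue pocket walls 4 mm thick, 38 mm high
- bar (a joint): steel hold-down bar (22 mm wide, underside 110 mm above the bench, top 122 mm) that swings level about the upright post at the carrier's +y end: 0 = shut over the bottle caps against its stop, positive = swung away to the carrier's +x (rear) side; it stays where left (slight friction)
- bar_knob (a point): middle of the black upright knob on the bar (14 mm diameter, 30 mm high), 150 mm from the bar's pivot axis
- keeper_seat (a point): where the loop's cross bar lies when hooked: just behind (+x of) the keeper, a steel upstand on the free end of the bar, 16 mm wide, 7 mm thick, its top 10.5 mm above this point; the steel plate under this point is 3.5 mm below it and runs 28 mm to the rear. The keeper rides on a stiff spring and gives 2 to 3 mm toward -x under the latch's pull. The point's axes are parallel to the bar's: with the bar shut, as the carrier's
- lever (a joint): latch lever on the latch post, hinged on the carrier's y axis: 0 = closed (points level to the carrier's front, -x, against its stop), about 1.57 = straight up, about 2 = fully open, leaning to the rear. With the loop hooked it grows stiff below 1.0 (3 N or so at the knob), the toggle point is at 0.35, below that it pulls itself home. It stays where left (slight friction)
- lever_pivot (a point): on the lever's hinge axis, 122 mm above the bench
- lever_knob (a point): middle of the red cross grip at the lever's end, a round bar 14 mm diameter and 20 mm long along the carrier's y; 50 mm from the hinge axis
- loop_pivot (a point): on the axis on which the wire loop hangs in the lever, parallel to the lever's hinge and 18 mm from it; moves with the lever
- loop_bar (a point): middle of the brass cross bar at the free end of the wire loop, 81 mm from loop_pivot; the cross bar is 7 mm thick and 36 mm long along the carrier's y, with 12 mm discs 4 mm thick at its ends. The loop swings easily about loop_pivot: it starts standing up, about upright, and falls forward onto the keeper once tipped to the rear. With the lever fully open its cross bar comes down 10 to 14 mm behind the keeper's seat. The legs are 26 mm apart, the keeper passes between them
- slot_home (a point): where scraper_grip lies when the scraper is fully home, lying flat along the carrier's y on the ledge at the carrier's front. The ledge (18 mm wide) is 5 mm under this point, 60 mm above the bench. The slot is a blue tunnel, 17 mm wide and 10 mm high over the ledge, with a flared mouth; its mouth is 55 mm on the +y side of this point and it is closed 105 mm from it; the scraper enters blade first toward +y, handle left on the ledge outside. Axes as the carrier's
- scraper_grip (a point): grip point of a flat steel scraper with a black handle, about its centre of mass and at half its thickness: the handle is 16 mm wide, 10 mm thick and runs 65 mm to -y and 25 mm to +y (its own axes) from here; the flat blade, 14 mm wide and 3 mm thick, at mid thickness, goes on to 105 mm at +y. It lies flat, z up, on its handle
- dropper_1: small brown dropper bottle, 33 mm diameter, 100 mm tall, origin at its foot; a bystander
- dropper_3: small brown dropper bottle, 33 mm diameter, 100 mm tall, origin at its foot; a bystander
- timer: white bench timer, 72 x 66 x 18 mm, origin at its underside; a bystander
- pocket_0 (a point): where a seated bottle's centre lies in pocket 0 (0 is nearest the bar's post, 3 nearest the latch); the pocket is 56 mm square inside, its floor 50 mm below this point, its wall tops 18 mm below; open above
- pocket_1 (a point): where a seated bottle's centre lies in pocket 1 (0 is nearest the bar's post, 3 nearest the latch); the pocket is 56 mm square inside, its floor 50 mm below this point, its wall tops 18 mm below; open above
- pocket_2 (a point): where a seated bottle's centre lies in pocket 2 (0 is nearest the bar's post, 3 nearest the latch); the pocket is 56 mm square inside, its floor 50 mm below this point, its wall tops 18 mm below; open above
- pocket_3 (a point): where a seated bottle's centre lies in pocket 3 (0 is nearest the bar's post, 3 nearest the latch); the pocket is 56 mm square inside, its floor 50 mm below this point, its wall tops 18 mm below; open above
- bottle_a_centre (a point): centre (half-way up) of a white sample bottle with a blue cap: 51 mm diameter, 100 mm tall, straight-sided up to about 75 mm, cap 35 mm; may be absent
- bottle_b_centre (a point): centre (half-way up) of a white sample bottle with a blue cap: 51 mm diameter, 100 mm tall, straight-sided up to about 75 mm, cap 35 mm; may be absent
- bottle_c_centre (a point): centre (half-way up) of a white sample bottle with a white cap: 51 mm diameter, 100 mm tall, straight-sided up to about 75 mm, cap 35 mm; may be absent
- bottle_d_centre (a point): centre (half-way up) of a white sample bottle with a blue cap: 51 mm diameter, 100 mm tall, straight-sided up to about 75 mm, cap 35 mm; may be absent

How it is judged:
By the outcome, as a careful person would: the job done as asked, in the order asked, and still so for the second after the job is handed in, with the robot touching nothing.
Of bottle_a, bottle_b, bottle_c, bottle_d only 2 to 4 are there at a start; the rules pass over those that are not, and their reading is None.
At some moment in a run one of scraper may be knocked a few centimetres aside while the robot is not near it.
Once in a run the grip may slacken for a moment while it holds something.
It also fails if it takes over 210 s, if anything falls off the work surface, if the arm or the gripper's body presses on something with over 40 N, if the wrist force passes 120 N, or if a joint passes its speed limit or range.

ROBOT

A 6-joint arm with a two-finger parallel gripper is mounted at the origin on a cart in front of the work surface, level with it; the furniture and walls round the work are solid. World frame = base frame: x ahead of the robot, y to its left, z up, the work surface at z = 0. Lengths are in m, angles in rad, forces in N, time in s.
With the tool pointing down it reaches from about 0.2 to 0.875 m from the base axis. Payload 3.4 kg.
Tool frame: the origin (TCP) lies between the finger pads; the fingertips stand 25 mm ahead of it and the grasp point (between the pads) lies 6 mm ahead of it (r.nose_length is the z of the fingertips in the tool frame, in m); z points along the fingers, y is the line along which they close (so a half turn about z gives the same grasp; the last joint's range is limited). The gripper opens to 94 mm and grips with 3 to 60 N. Pads are 16 mm wide; open, the fingers measure 119 mm over their backs; the gripper's body (75 mm by 177 mm) begins 78 mm behind the grasp point.
Start: joints at [-1.25, 0.276, 1.505, -0, 1.361, -0.121], TCP at [0.246, -0.52, 0.23] pointing down, gripper open.
Joint ranges: [-2.89, 2.89], [-0.75, 2.08], [0.22, 2.7], [-1.18, 4.32], [0.11, 2.71], [-2.7, 2.7]. Speed limits (rad/s): [2.57, 2.57, 3.14, 3.14, 3.14, 3.14].

INTERFACE

Orientations are given as a unit quaternion [w, x, y, z].
In Python, from plant import r, gripper_to, inverse_kinematics, vision, models, telemetry gives the robot as it stands. Calls block until the motion is done:
- r.move_to(position, orientation): joint-space move of the TCP to a pose.
- r.move_l(position, rot=None, vel=0.15, guard=None): straight line of the TCP; rot=None keeps the orientation; vel is the mean speed in m/s. With guard (N) it stops when the force on the tool has changed by that much, and returns True; else False.
- r.movej(angles): joint-space move.
- gripper_to(opening, f_grip=None): finger opening in m; f_grip is the grip in N (None keeps the last); returns when the fingers have stopped.
- r.hold(seconds).
- inverse_kinematics(position, orientation): joint angles nearest the present ones, or None.
- vision.snapshot(name): name is "scene" or "top" or "wrist"; returns the picture (400x640x3 uint8, red, green, blue); there is no depth.
- vision.get_calibration(name): a dict with "fx", "fy", "cx", "cy" (pixels), "D" ([k1, k2, p1, p2, k3] as OpenCV has them; the pictures are not rectified), "position" and "orientation" of the camera in the world. Camera axes: x right, y down, z forward; pixel columns grow to the right and rows downward; lengths in m; the calibration is good to about 2 mm. A picture is of the moment at which its call begins: read the wrist's pose just before it. get_calibration takes no time and is no camera call; for the wrist camera it gives the pose at the moment of the call.
A pose or a line that the arm cannot do raises r.PlanningError and nothing moves.
- r.sign_off(): hands the job in; it is judged then, once.
Trained networks look in the newest picture that a camera, given by its name, has taken for a name from the list of things; names that differ only in an ending like _2 or _b are one class to them, and where a whole thing is asked for, a point or a joint stands for the part that bears it (a point fixed in the world has none). Each returns a list of dicts, best first, with "score" (0 to 1); they miss things now and then, are a little off and sometimes report something else, mostly with a low value. They report only what shows in the picture. A call takes as long as a camera call.
- models.boxes_of(thing, camera): "at" ([x, y, z] in m, in world coordinates, good to about 4 mm: the middle of the surface that is visible of it).
- models.regions_of(thing, camera): "pixels" (400x640 bool, what is visible of it).
- models.mark_of(thing, camera): "at" ([x, y, z] in m, in world coordinates, good to about 4 mm: a listed point, or the origin of a listed thing).
Readings, each from a call of its own:
- telemetry.current_t(): time.
- telemetry.current_joints(): joint angles.
- telemetry.current_dq(): joint speeds.
- telemetry.current_joint_efforts(): joint torques, N m.
- telemetry.current_ee_pos(): TCP position.
- telemetry.current_tool_rot(): TCP orientation.
- telemetry.current_wrist_force(): force on the tool from outside, world axes, zero at the start.
- telemetry.current_torque(): the same for the moment, N m.
- telemetry.current_opening(): finger opening in m.
- telemetry.current_finger_force(): force on a finger pad.
Only numpy, scipy, OpenCV 4.12 (cv2) and the standard library are available. Lean on these libraries where they do the work, as an engineer would, in place of code of your own. Each camera call takes 0.05 s, during which the arm holds its last target. There are 200 camera calls.

## Working session

There is one attempt and no reset: what is moved stays moved. The work goes in short steps, each a Python script; the robot and the scene stay as the last script left them, time stands still between calls to the robot, and variables do not carry over. Pictures are saved under pics/ and viewed, at most 14 in all, crops included, and the job is handed in when it is done.

```bash
ls; mkdir -p pics; python3 - <<'E'
from plant import r, vision, models, telemetry
import cv2
for c in ("scene","top"):
    im=vision.snapshot(c); cv2.imwrite(f"pics/{c}0.png",im[:,:,::-1])
    k=vision.get_calibration(c); print(c,k["position"],k["orientation"],k["fx"])
    for n in ["carrier","bar_knob","keeper_seat","lever_pivot","lever_knob","loop_pivot","loop_bar","slot_home","scraper_grip","dropper_1","timer","pocket_0","pocket_3","bottle_a_centre","bottle_c_centre"]:
        print(n,[( [round(float(v),3) for v in d["at"]],round(float(d["score"]),2)) for d in models.mark_of(n,c)][:5])
print(telemetry.current_t(), telemetry.current_tool_rot())
E
```

```text
pics
scene [-0.2386925   0.46905821  1.21019849] [ 0.17331522 -0.47657141  0.80671584 -0.3033992 ] 515.1619072420466
carrier [([0.585, -0.045, -0.003], 0.79), ([0.573, 0.044, 0.059], 0.54)]
bar_knob [([0.704, 0.07, 0.139], 0.89)]
keeper_seat [([0.584, -0.074, 0.057], 0.57), ([0.876, 0.008, 0.131], 0.43)]
lever_pivot [([0.531, -0.211, 0.122], 0.96)]
lever_knob [([0.453, 0.327, 0.048], 0.56), ([0.553, -0.211, 0.173], 0.47)]
loop_pivot [([0.531, -0.216, 0.141], 0.54)]
loop_bar [([0.525, -0.217, 0.219], 0.67)]
slot_home [([0.476, -0.039, 0.064], 0.84)]
scraper_grip [([0.486, -0.314, 0.006], 0.55)]
dropper_1 [([0.696, -0.188, 0.002], 0.67), ([0.747, -0.038, 0.0], 0.45)]
timer [([0.677, -0.417, 0.002], 0.84)]
pocket_0 [([0.57, 0.044, 0.057], 0.75), ([0.583, -0.13, 0.059], 0.75), ([0.583, -0.075, 0.057], 0.64), ([0.577, -0.015, 0.057], 0.57), ([0.526, -0.215, 0.221], 0.36)]
pocket_3 [([0.57, 0.044, 0.057], 0.75), ([0.583, -0.13, 0.059], 0.75), ([0.583, -0.075, 0.057], 0.64), ([0.577, -0.015, 0.057], 0.57), ([0.526, -0.215, 0.221], 0.36)]
bottle_a_centre [([0.58, -0.378, 0.052], 0.54)]
bottl
[... 579 characters left out ...]
ot_home [([0.474, -0.038, 0.062], 0.96)]
scraper_grip [([0.486, -0.312, 0.002], 0.55)]
dropper_1 [([0.745, -0.038, 0.003], 0.63), ([0.585, -0.012, 0.057], 0.43), ([0.695, -0.194, 0.001], 0.39)]
timer [([0.682, -0.419, -0.003], 0.9)]
pocket_0 [([0.589, -0.134, 0.058], 0.86), ([0.583, -0.013, 0.057], 0.62), ([0.583, -0.073, 0.056], 0.59), ([0.573, 0.046, 0.057], 0.58)]
pocket_3 [([0.589, -0.134, 0.058], 0.86), ([0.583, -0.013, 0.057], 0.62), ([0.583, -0.073, 0.056], 0.59), ([0.573, 0.046, 0.057], 0.58)]
bottle_a_centre [([0.577, -0.376, 0.051], 0.66), ([0.454, 0.326, 0.053], 0.44)]
bottle_c_centre [([0.551, 0.425, 0.048], 0.72)]
1.6 [3.66751633e-05 9.75696645e-01 2.19125663e-01 1.50156580e-07]
```

View pics/scene0.png

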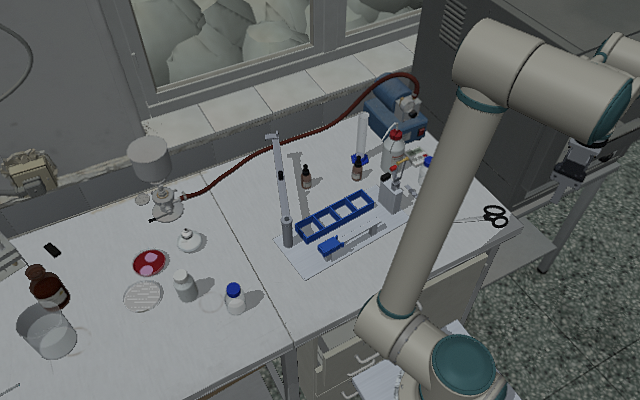

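View pics/top0.png

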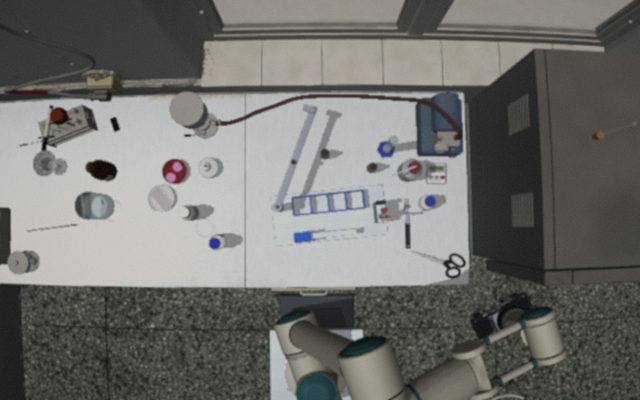

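Three bottles are present: blue caps at about (216,242) and (430,201) in the top view, white cap at (190,212). The bar is open to the rear with its end at (310,108). The latch is at (383,210), and the scraper lies at (407,235) with its black handle toward the robot. Next I look from near.

```bash
cat > h.py <<'E'
import numpy as np, cv2
from plant import r, gripper_to, inverse_kinematics, vision, models, telemetry
from scipy.spatial.transform import Rotation as R
def down(a):  # tool x at world angle a, closing line at a-90deg
    return [0.0, float(np.cos(a/2)), float(np.sin(a/2)), 0.0]
def best_yaw(p,a):
    q0=np.array(telemetry.current_joints()); best=None
    for k in (-1,0,1):
        j=inverse_kinematics(list(p),down(a+k*np.pi))
        if j is not None:
            c=abs(j[5])+.3*np.abs(np.array(j)-q0).max()
            if best is None or c<best[0]: best=(c,a+k*np.pi)
    return best[1]
def marks(n,c,m=.3): return [(np.array(d["at"]),d["score"]) for d in models.mark_of(n,c) if d["score"]>m]
def snap(c,fn=None):
    K=vision.get_calibration(c); im=vision.snapshot(c)
    if fn: cv2.imwrite(f"pics/{fn}.png",im[:,:,::-1])
    return K,im
def to_plane(K,uv,z):
    M=np.array([[K["fx"],0,K["cx"]],[0,K["fy"],K["cy"]],[0,0,1]])
    n=cv2.undistortPoints(np.array(uv,float).reshape(-1,1,2),M,np.array(K["D"],float)).reshape(-1,2)
    q=K["orientation"]; Rm=R.from_quat([q[1],q[2],q[3],q[0]]).as_matrix()
    d=np.c_[n,np.ones(len(n))]@Rm.T; p=np.array(K["position"])
    return p+d*((z-p[2])/d[:,2])[:,None]
def region_line(n,c,K,z):
    g=models.regions_of(n,c)
    if not g: return None
    v,u=np.nonzero(g[0]["pixels"]); P=to_plane(K,np.c_[u,v],z)[:,:2]
    m=P.mean(0); w,V=np.linalg.eigh(np.cov((P-m).T)); return m,V[:,1],2*np.sqrt(3*w),g[0]["score"],P
E
python3 - <<'E'
from h import *
p=[.42,-.32,.27]; r.move_to(p,down(best_yaw(p,np.pi/2+.08)))
K,im=snap("wrist","w1"); print(K["position"],R.from_quat(np.array(K["orientation"])[[1,2,3,0]]).as_matrix()[:,2])
print(marks("scraper_grip","wrist")); x=region_line("scraper_grip","wrist",K,.005); print(x[:4] if x else x)
p=[.45,-.07,.38]; r.move_to(p,down(best_yaw(p,np.pi/2+.08)))
K,im=snap("wrist","w2"); print(K["position"])
for n in ["carrier","slot_home","lever_pivot","loop_bar","pocket_0"]: print(n,[(a.round(3),round(s,2)) for a,s in marks(n,"wrist")])
E
```

```text
[ 0.4140275  -0.24583436  0.42392211] [ 0.01893033 -0.25493266 -0.96677349]
[]
(array([ 0.50320129, -0.31203099]), array([-0.9998637 , -0.01651009]), array([0.01533538, 0.16439297]), 0.94)
[0.44436569 0.00387873 0.53338813]
carrier [(array([ 0.58 , -0.046,  0.001]), 0.69)]
slot_home [(array([ 0.476, -0.038,  0.068]), 0.55)]
lever_pivot [(array([ 0.533, -0.215,  0.12 ]), 0.59)]
loop_bar []
pocket_0 [(array([ 0.58 , -0.014,  0.055]), 0.8), (array([ 0.594, -0.133,  0.056]), 0.79), (array([ 0.582, -0.076,  0.058]), 0.63), (array([0.571, 0.043, 0.055]), 0.62)]
```

View pics/w1.png

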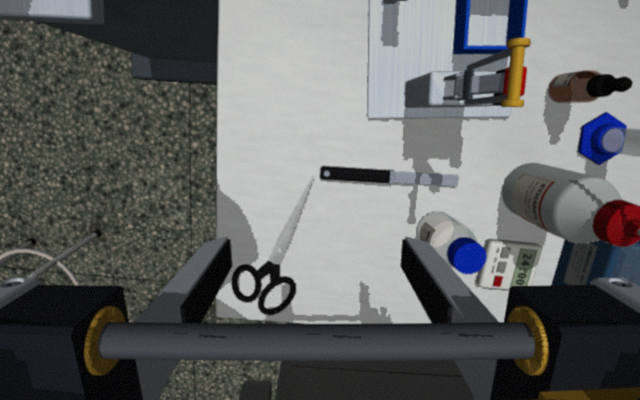

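View pics/w2.png

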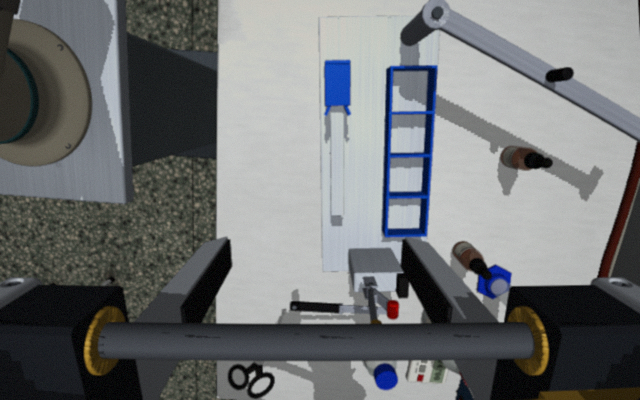

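The wrist views show the scraper handle from (321,173) to (391,177) and its blade tip at (458,181). The ledge centreline runs from (336,220) to (338,110). I project these points.

```bash
python3 - <<'E'
from h import *
K=vision.get_calibration("wrist") # pose of w2
P=to_plane(K,[(336.5,220),(337.5,112)],.060); print("ledge",P.round(4), np.arctan2(-(P[1]-P[0])[0],(P[1]-P[0])[1]))
for nm,uv,z in [("wallL",[(384.5,236),(386.5,67)],.039),("wallR",[(429,236),(437.5,66)],.039)]:
    P=to_plane(K,uv,z); print(nm,P.round(4),np.arctan2(-(P[1]-P[0])[0],(P[1]-P[0])[1]))
p=[.46,-.345,.23]; r.move_to(p,down(best_yaw(p,np.pi/2+.08)))
K,im=snap("wrist","w3"); print(marks("scraper_grip","wrist"))
x=region_line("scraper_grip","wrist",K,.007); print(x[:4])
g=models.regions_of("scraper_grip","wrist")[0]["pixels"]; dark=g&(im.max(2)<80)
v,u=np.nonzero(dark); P=to_plane(K,np.c_[u,v],.009)[:,:2]
d=x[1]*np.sign(x[1][0]); t=P@d; n=P@np.array([-d[1],d[0]]); print("handle",np.percentile(t,[.5,99.5]),n.mean(), "d",d)
tp=x[4]@d; print("all",np.percentile(tp,[.3,99.7]))
E
```

```text
ledge [[ 0.4842 -0.1391  0.06  ]
 [ 0.4719  0.0089  0.06  ]] 0.08299690619238988
wallL [[ 0.5603 -0.1649  0.039 ]
 [ 0.5332  0.0728  0.039 ]] 0.11371797471963728
wallR [[ 0.6275 -0.1598  0.039 ]
 [ 0.6015  0.08    0.039 ]] 0.10818225471784002
[(array([ 0.4872, -0.3123,  0.0063]), 0.7)]
(array([ 0.50302918, -0.31188802]), array([-0.99990387, -0.01386579]), array([0.0152296, 0.1673398]), 0.72)
handle [0.42061416 0.50308146] -0.31906521389137543 d [0.99990387 0.01386579]
all [0.41910228 0.58831253]
```

```bash
python3 - <<'E'
from h import *
al=.0139
# choose yaw: both pick and place reachable
cand=[]
for a in (al,al+np.pi,al-np.pi):
    b=a+np.pi/2+.097-.0139
    j=inverse_kinematics([.425,-.312,.06],down(a)); k=inverse_kinematics([.48,-.09,.15],down(b))
    if j is not None and k is not None: cand.append((max(abs(j[5]),abs(k[5])),a)); print(a,b,j[5],k[5])
a=min(cand)[1]
gripper_to(.045)
r.move_to([.443,-.3128,.10],down(a))
r.move_l([.443,-.3128,.0275],vel=.08,guard=8)
gripper_to(0,f_grip=15); print(telemetry.current_opening(),telemetry.current_ee_pos())
r.move_l([.385,-.3135,telemetry.current_ee_pos()[2]],vel=.06)
gripper_to(.045); r.move_l([.385,-.3135,.20])
K,im=snap("wrist","w4"); print(marks("scraper_grip","wrist"))
x=region_line("scraper_grip","wrist",K,.007); d=x[1]*np.sign(x[1][0]);tp=x[4]@d; n=(x[4]@np.array([-d[1],d[0]])).mean()
print("all",np.percentile(tp,[.3,99.7]),n,d,a, telemetry.current_t())
E
```

```text
0.0139 1.6677963267948965 0.7916225848044398 -0.4249375800965063
0.016017229735445622 [ 0.44308457 -0.31291112  0.02771015]
[(array([ 0.4273, -0.3098,  0.0078]), 0.71)]
all [0.35266465 0.51927746] -0.32846383712476696 [0.99887946 0.04732683] 0.0139 12.7417
```

```bash
python3 - <<'E'
from h import *
a=.0473
r.move_to([.430,-.3087,.10],down(a))
r.move_l([.430,-.3087,.0275],vel=.08,guard=8)
gripper_to(0,f_grip=35); print(telemetry.current_opening(),telemetry.current_ee_pos())
r.move_l([.430,-.3087,.12],vel=.1)
yaw=.095; b=np.pi/2+yaw
u=np.array([-np.sin(yaw),np.cos(yaw)]); home=np.array([.4755,-.0385])
s=home-u*.075
r.move_to([*s,.16],down(b)); r.move_l([*s,.105],vel=.08)
K,im=snap("wrist","w5"); print(telemetry.current_opening(), marks("slot_home","wrist"),marks("scraper_grip","wrist"),telemetry.current_ee_pos())
E
```

```text
0.015318496274019945 [ 0.43053595 -0.30911624  0.02797049]
0.0003212019416089512 [(array([ 0.4749, -0.0392,  0.0666]), 0.7)] [(array([ 0.5791, -0.0134,  0.0568]), 0.68)] [ 0.48306898 -0.11332855  0.1055808 ]
```

View pics/w5.png

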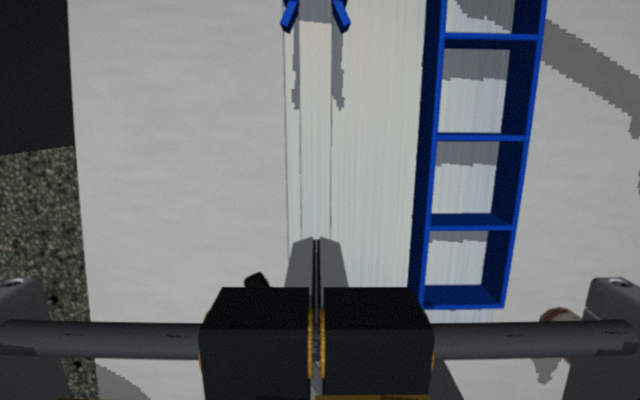

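The gripper is empty. The grip slackened and dropped the scraper, and its black handle end may be at (257,283). The ledge centreline runs from (315,30) to (316,230). I look for the scraper from the fixed cameras.

```bash
python3 - <<'E'
from h import *
K=vision.get_calibration("wrist"); P=to_plane(K,[(316,230),(315.5,40)],.060); d=P[1]-P[0]; print("ledge",P.round(4),np.arctan2(-d[0],d[1]))
P=to_plane(K,[(425,285),(433,40)],.045); d=P[1]-P[0]; print("wallLtop",P.round(4),np.arctan2(-d[0],d[1]))
p=telemetry.current_ee_pos(); r.move_l([p[0],p[1],.25]); gripper_to(.045)
p=[.40,-.33,.30]; r.move_to(p,down(.05))
K,im=snap("wrist","w6"); print("wrist",marks("scraper_grip","wrist",.2))
snap("top","t6"); print("top",marks("scraper_grip","top",.2))
E
```

```text
ledge [[ 0.4825 -0.1063  0.06  ]
 [ 0.4723 -0.0006  0.06  ]] 0.09640859618104929
wallLtop [[ 0.5608 -0.1439  0.045 ]
 [ 0.5391  0.0091  0.045 ]] 0.14102526396717716
wrist [(array([ 0.4745, -0.2587,  0.0113]), 0.82)]
top [(array([ 0.4744, -0.2629,  0.0076]), 0.54)]
```

View pics/w6.png

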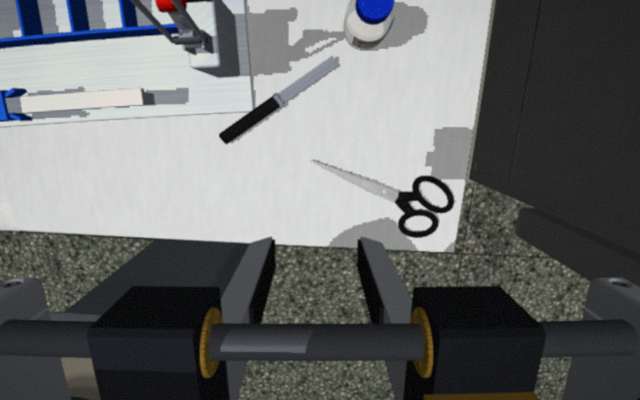

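The scraper now lies diagonally: tail (222,137), handle front (280,100), blade tip (335,60), next to the plate's corner at (253,112). The latch post's near bottom corner is at about (240,72).

```bash
python3 - <<'E'
from h import *
K=vision.get_calibration("wrist")
P=to_plane(K,[(222,137),(280,100),(335,60)],.009); print(P.round(4), np.linalg.norm(P[1]-P[0]),np.linalg.norm(P[2]-P[1]))
print("post base",to_plane(K,[(240,72),(193,72)],.007).round(3),"top?",to_plane(K,[(220,68),(193,68),(217,0)],.11).round(3),"plate corner",to_plane(K,[(253,112)],.005).round(3))
cv2.imwrite("pics/w6c.png",cv2.resize(cv2.imread("pics/w6.png")[0:160,130:400],None,fx=2.9,fy=2.9))
E
```

```text
[[ 0.4405 -0.2073  0.009 ]
 [ 0.4888 -0.2793  0.009 ]
 [ 0.5384 -0.3438  0.009 ]] 0.08669693521904592 0.08136209985874024
post base [[ 0.519 -0.23   0.007]
 [ 0.517 -0.172  0.007]] top? [[ 0.512 -0.233  0.11 ]
 [ 0.511 -0.207  0.11 ]
 [ 0.57  -0.23   0.11 ]] plate corner [[ 0.473 -0.246  0.005]]
```

View pics/w6c.png

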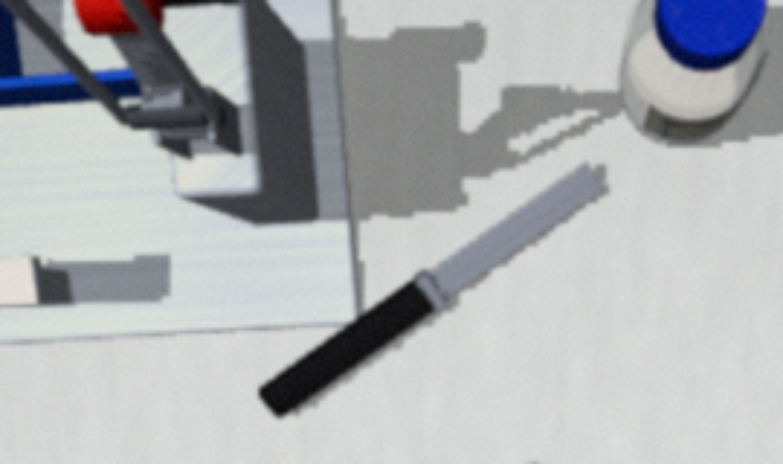

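```bash
python3 - <<'E'
from h import *
gripper_to(0,f_grip=20)
r.move_to([.4495,-.2205,.10],down(0.)); r.move_l([.4495,-.2205,.045],vel=.08)
print(r.move_l([.4495,-.2205,.028],vel=.02,guard=10), telemetry.current_ee_pos(),telemetry.current_wrist_force())
z=telemetry.current_ee_pos()[2]
r.move_l([.38,-.285,z-.0005],vel=.05,guard=40); print(telemetry.current_ee_pos(),telemetry.current_wrist_force())
r.move_l([.38,-.285,.12]); gripper_to(.045)
p=[.40,-.33,.26]; r.move_to(p,down(.05))
K,im=snap("wrist","w7"); print("wrist",marks("scraper_grip","wrist",.2))
x=region_line("scraper_grip","wrist",K,.007); d=x[1]*np.sign(x[1][0]);tp=x[4]@d; n=(x[4]@np.array([-d[1],d[0]])).mean(); N=n*np.array([-d[1],d[0]])
lo,hi=np.percentile(tp,[.3,99.7]); print(lo,hi,"tail",d*lo+N,"tip",d*hi+N,"ang",np.arctan2(d[1],d[0]),"grip",(d*(lo+.065)+N+d*(hi-.105)+N)/2, telemetry.current_t())
E
```

```text
True [ 0.45010739 -0.22061343  0.03523571] [-0.88641626  0.09276451  5.36325895]
[ 0.38012681 -0.28490357  0.03474798] [-0.10535623  0.94948726 -0.12832006]
wrist [(array([ 0.4583, -0.2743,  0.005 ]), 0.79)]
0.4714859826965979 0.6393472394065725 tail [ 0.40496111 -0.24174264] tip [ 0.55116259 -0.32422009] ang -0.5136310155702336 grip [ 0.46064253 -0.27315451] 28.8583
```

```bash
python3 - <<'E'
from h import *
a=-.5136
r.move_to([.4207,-.2508,.10],down(a)); r.move_l([.4207,-.2508,.0268],vel=.08,guard=8)
gripper_to(0,f_grip=20); print(telemetry.current_opening(),telemetry.current_ee_pos())
r.move_l([.372,-.282,telemetry.current_ee_pos()[2]],vel=.06)
gripper_to(.045); r.move_l([.372,-.282,.10])
r.move_to([.36,-.33,.22],down(-.2))
K,im=snap("wrist","w8"); print("wrist",marks("scraper_grip","wrist",.2))
x=region_line("scraper_grip","wrist",K,.007); d=x[1]*np.sign(x[1][0]);tp=x[4]@d; n=(x[4]@np.array([-d[1],d[0]])).mean(); N=n*np.array([-d[1],d[0]])
lo,hi=np.percentile(tp,[.3,99.7]); g=(d*(lo+.065)+N+d*(hi-.105)+N)/2; al=np.arctan2(d[1],d[0]); print(hi-lo,g,al)
if .155<hi-lo<.18:
    r.move_to([*g,.08],down(al)); r.move_l([*g,.0268],vel=.08,guard=8)
    gripper_to(0,f_grip=45); print(telemetry.current_opening(),telemetry.current_ee_pos())
    r.move_l([*g,.10],vel=.1)
    yaw=.0965; u=np.array([-np.sin(yaw),np.cos(yaw)]); home=np.array([.4758,-.0385]); s=home-u*.08
    r.move_to([*s,.16],down(np.pi/2+yaw)); r.move_l([*s,.11],vel=.08)
    K,im=snap("wrist","w9"); print(telemetry.current_opening(), telemetry.current_ee_pos(),telemetry.current_t())
E
```

```text
0.015633431740167958 [ 0.42075235 -0.25083729  0.02694505]
wrist [(array([ 0.4131, -0.3052,  0.0063]), 0.55)]
0.16733490318414457 [ 0.41154871 -0.30373474] -0.5223236753620583
0.015046660149671806 [ 0.41144676 -0.30526275  0.0308581 ]
0.00027748383846844997 [ 0.48397876 -0.11835214  0.1104696 ] 39.4917
```

View pics/w9.png

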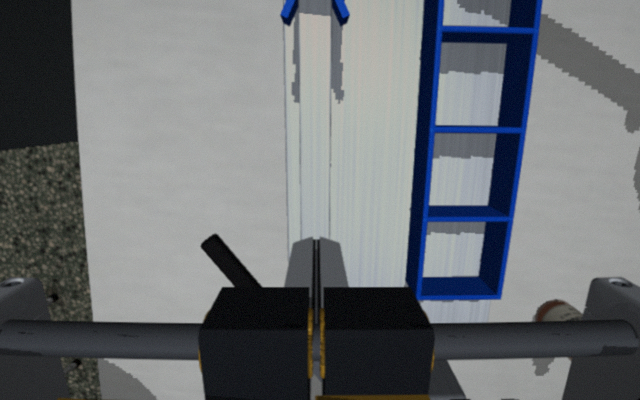

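The gripper is empty again. The guard fired early, so the tips held only the handle's top edge. The scraper's tail shows at (210,238). I relocate it and grasp deeper.

```bash
cat >> h.py <<'E'
def find_scraper(fn=None):
    K,im=snap("wrist",fn); m=marks("scraper_grip","wrist",.3)
    x=region_line("scraper_grip","wrist",K,.007)
    if x is None or not m: return None
    d=x[1]; g0=m[0][0][:2]
    nv=np.array([-d[1],d[0]]); N=(x[4]@nv).mean()*nv; t=x[4]@d; lo,hi=np.percentile(t,[.3,99.7])
    if abs(g0@d-lo)>abs(g0@d-hi): d=-d; t=-t; lo,hi=-hi,-lo   # grip is nearer the tail
    g=(d*(lo+.065)+d*(hi-.105))/2+N
    return g,np.arctan2(d[1],d[0]),hi-lo,g0,m[0][1]
E
python3 - <<'E'
from h import *
p=telemetry.current_ee_pos(); r.move_l([p[0],p[1],.25],vel=.3); gripper_to(.045)
r.move_to([.37,-.31,.26],down(.05))
print(find_scraper("w10"), telemetry.current_t())
E
```

```text
(array([ 0.44346069, -0.19449089]), np.float64(-0.8303140731028741), np.float64(0.17032660354992002), array([ 0.4441, -0.1962]), 0.75) 42.1583
```

View pics/w10.png

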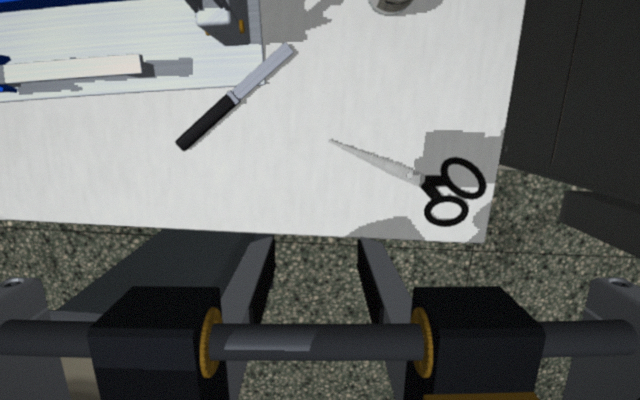

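```bash
python3 - <<'E'
from h import *
g=np.array([.4437,-.1948]); al=-.8303; d=np.array([np.cos(al),np.sin(al)]); p=g-.015*d
gripper_to(.034)
r.move_to([*p,.08],down(al)); r.move_l([*p,.035],vel=.08); print(r.move_l([*p,.0262],vel=.03,guard=20))
gripper_to(0,f_grip=55); print(telemetry.current_opening(),telemetry.current_ee_pos(),telemetry.current_finger_force())
r.move_l([*p,.05],vel=.04); r.hold(.2); print(telemetry.current_opening())
q=p+[-.03,0]; r.move_l([*q,.13],vel=.15); print(telemetry.current_opening())
yaw=.0965; u=np.array([-np.sin(yaw),np.cos(yaw)]); home=np.array([.4758,-.0385]); s=home-u*(.085+.015)
r.move_to([*s,.16],down(np.pi/2+yaw)); print(telemetry.current_opening())
if telemetry.current_opening()>.01: r.move_l([*s,.11],vel=.08)
snap("wrist","w11"); print(telemetry.current_opening(), telemetry.current_ee_pos(),telemetry.current_t())
E
```

```text
False
0.015348114509525682 [ 0.43366275 -0.18377381  0.02629605] 54.99171316623688
0.015437491901797272
0.015115811664982192
0.0004982477705921264
0.0003761865079628077 [ 0.48534143 -0.13802053  0.15979392] 48.9583
```

View pics/w11.png

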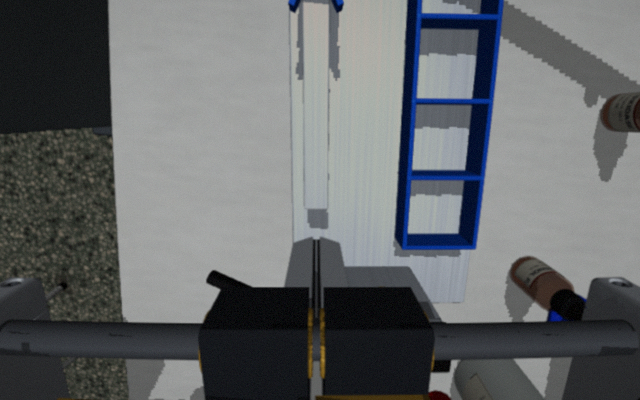

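The scraper dropped while turning. The blade must have swept into the latch or loop each time, so I will turn it well in front of the latch and higher up. First I check the latch and find the scraper.

```bash
python3 - <<'E'
from h import *
p=telemetry.current_ee_pos(); r.move_l([p[0],p[1],.25],vel=.3); gripper_to(.045)
r.move_to([.37,-.31,.26],down(.05))
print(find_scraper("w12"))
snap("scene"); print([(n,[(a.round(3),round(s,2)) for a,s in marks(n,"scene")][:2]) for n in ("loop_bar","lever_knob","bar_knob")])
snap("top"); print([(n,[(a.round(3),round(s,2)) for a,s in marks(n,"top")][:3]) for n in ("loop_bar","lever_knob")],telemetry.current_t())
E
```

```text
(array([ 0.44987469, -0.24581459]), np.float64(-0.36290342687342775), np.float64(0.16848279799558824), array([ 0.4501, -0.2479]), 0.89)
[('loop_bar', []), ('lever_knob', []), ('bar_knob', [(array([0.708, 0.069, 0.134]), 0.88), (array([ 0.586, -0.13 ,  0.058]), 0.52)])]
[('loop_bar', []), ('lever_knob', [(array([ 0.56 , -0.213,  0.167]), 0.56)])] 51.8417
```

View pics/w12.png

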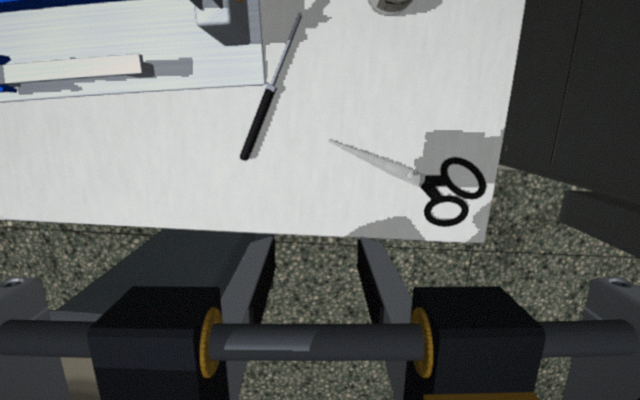

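```bash
python3 - <<'E'
from h import *
r.move_to([.33,-.23,.27],down(.02))
K,im=snap("wrist","w13"); print("w",[(n,[(a.round(3),round(s,2)) for a,s in marks(n,"wrist",.2)][:3]) for n in ("loop_bar","loop_pivot","lever_knob","lever_pivot")]); print(find_scraper())
_,sc=snap("scene","s13")
z=lambda i,b,s:cv2.resize(i[b[1]:b[3],b[0]:b[2]],s,interpolation=cv2.INTER_CUBIC)
w12=cv2.imread("pics/w12.png")[:,:,::-1]
top=np.hstack([z(w12,(220,0,330,170),(194,300)),z(sc,(330,120,450,240),(300,300)),z(sc,(330,120,450,240),(300,300))*0])
bot=z(im,(60,0,560,230),(652,300)); 
c=np.vstack([np.pad(top,((0,0),(0,0),(0,0))),np.pad(bot,((0,0),(0,top.shape[1]-652),(0,0)))])
cv2.imwrite("pics/c13.png",c[:,:,::-1]); print(c.shape,telemetry.current_t())
E
```

```text
w [('loop_bar', []), ('loop_pivot', []), ('lever_knob', []), ('lever_pivot', [])]
(array([ 0.43875495, -0.24103279]), np.float64(-0.36763722520555103), np.float64(0.14680115946476624), array([ 0.4468, -0.2445]), 0.95)
(600, 794, 3) 52.7417
```

View pics/c13.png

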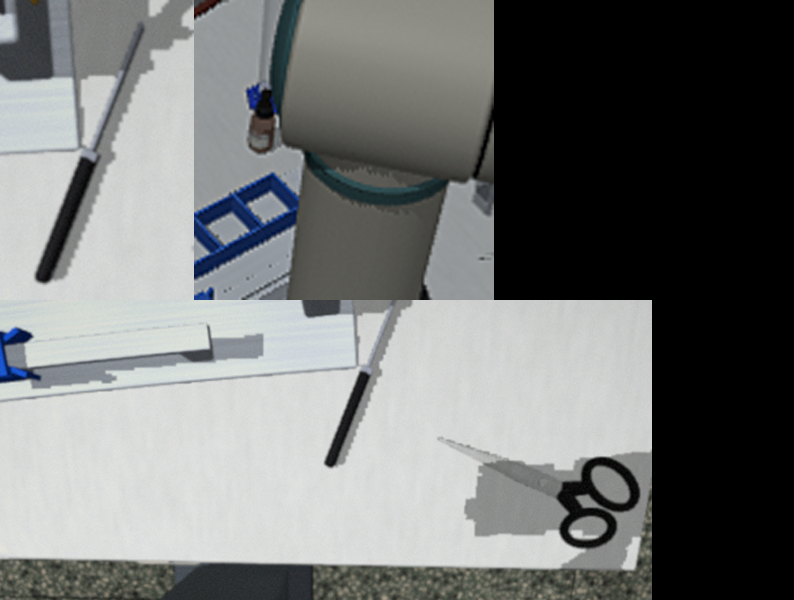

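The scraper is now standing on its edge beside the plate's corner. I will pick it up, turn it at a safe distance with the blade toward +y, tilt the tool and let it drop flat.

```bash
python3 - <<'E'
from h import *
g=np.array([.4497,-.2460]); al=-.365; d=np.array([np.cos(al),np.sin(al)]); p=g-.012*d
gripper_to(.034)
r.move_to([*p,.08],down(al)); r.move_l([*p,.035],vel=.1); print(r.move_l([*p,.0268],vel=.03,guard=20))
gripper_to(0,f_grip=40); print(telemetry.current_opening(),telemetry.current_ee_pos())
r.move_l([*(p+[-.05,-.03]),.10],vel=.12); r.move_l([.36,-.30,.28],vel=.25); print(telemetry.current_opening())
a=np.pi/2+.05; R0=R.from_quat(np.array(down(a))[[1,2,3,0]])
r.move_to([.37,-.32,.28],down(a)); print("turned",telemetry.current_opening())
q=(R.from_euler('y',-.8)*R0).as_quat()[[3,0,1,2]]
# grasp tip region 22 mm ahead of TCP along tool z
zt=np.array([np.sin(.8),0,-np.cos(.8)])
tgt=lambda h: list(np.array([.41,-.32,h])-zt*.019)
try:
    r.move_to(tgt(.09),list(q)); print("tilted",telemetry.current_opening())
    print(r.move_l(tgt(.012),vel=.04,guard=6),telemetry.current_ee_pos(),tgt(.012))
    gripper_to(.03); r.hold(.3)
    pp=np.array(telemetry.current_ee_pos()); r.move_l(list(pp-zt*.08),vel=.15)
except r.PlanningError as e: print("ERR",e)
r.move_to([.37,-.42,.24],down(a)); print(find_scraper("w14"),telemetry.current_t())
E
```

```text
False
0.009134943062845607 [ 0.43853159 -0.24176152  0.02685212]
0.009465693969558363
turned 0.009625107220084387
tilted 0.00948510815723183
ERR the arm cannot follow that straight line within its joint ranges
(array([ 0.36825417, -0.40219901]), np.float64(-1.5208350524990002), np.float64(0.3521078319409421), array([ 0.368 , -0.4081]), 0.88) 61.875
```

```bash
python3 - <<'E'
from h import *
print(telemetry.current_opening())
a=np.pi/2+.05; R0=R.from_quat(np.array(down(a))[[1,2,3,0]])
for th in (.8,.65,-.65,-.8):
  for x in (.35,.40,.44):
    for y in (-.33,-.40):
      q=list((R.from_euler('y',-th)*R0).as_quat()[[3,0,1,2]]); zt=np.array([np.sin(th),0,-np.cos(th)])
      js=[inverse_kinematics(list(np.array([x,y,h])-zt*.019),q) for h in (.10,.05,.008)]
      print(th,x,y,[None if j is None else np.round(j,2).tolist() for j in js][::2])
E
```

```text
0.0099171777586116
0.8 0.35 -0.33 [[-1.56, 0.23, 2.31, 1.08, 0.95, -2.43], None]
0.8 0.35 -0.4 [[-1.56, 0.31, 2.17, 1.04, 0.98, -2.36], [-1.56, 0.5, 2.26, 1.24, 0.86, -2.68]]
0.8 0.4 -0.33 [[-1.41, 0.25, 2.28, 1.16, 0.88, -2.37], None]
0.8 0.4 -0.4 [[-1.44, 0.32, 2.15, 1.1, 0.92, -2.3], [-1.44, 0.51, 2.24, 1.32, 0.82, -2.64]]
0.8 0.44 -0.33 [[-1.3, 0.26, 2.25, 1.22, 0.83, -2.32], None]
0.8 0.44 -0.4 [[-1.34, 0.33, 2.12, 1.15, 0.87, -2.26], [-1.34, 0.51, 2.21, 1.38, 0.79, -2.6]]
0.65 0.35 -0.33 [[-1.43, 0.17, 2.24, 0.9, 0.87, -2.13], [-1.43, 0.37, 2.35, 1.19, 0.7, -2.52]]
0.65 0.35 -0.4 [[-1.45, 0.25, 2.11, 0.87, 0.91, -2.1], [-1.45, 0.42, 2.21, 1.07, 0.75, -2.4]]
0.65 0.4 -0.33 [[-1.29, 0.19, 2.2, 0.94, 0.8, -2.04], [-1.29, 0.39, 2.31, 1.25, 0.66, -2.45]]
0.65 0.4 -0.4 [[-1.34, 0.27, 2.07, 0.9, 0.85, -2.02], [-1.34, 0.44, 2.17, 1.12, 0.71, -2.33]]
0.65 0.44 -0.33 [[-1.19, 0.22, 2.16, 0.97, 0.75, -1.97], [-1.19, 0.4, 2.27, 1.29, 0.62, -2.38]]
0.65 0.44 -0.4 [[-1.25, 0.29, 2.04, 0.91, 0.81, -1.95], [-1.25, 0.45, 2.14, 1.15, 0.68, -2.27]]
-0.65 0.35 -0.33 [[-0.62, 0.56, 1.54, -0.36, 1.5
[... 426 characters left out ...]
 1.56, -0.5]]
-0.65 0.44 -0.4 [[-0.63, 0.71, 1.24, -0.37, 1.74, -0.64], [-0.63, 0.79, 1.31, -0.36, 1.59, -0.58]]
-0.8 0.35 -0.33 [[-0.58, 0.64, 1.48, -0.41, 1.71, -0.54], [-0.58, 0.75, 1.55, -0.41, 1.56, -0.48]]
-0.8 0.35 -0.4 [[-0.66, 0.69, 1.39, -0.46, 1.73, -0.63], [-0.66, 0.78, 1.45, -0.46, 1.59, -0.56]]
-0.8 0.4 -0.33 [[-0.55, 0.7, 1.36, -0.39, 1.79, -0.54], [-0.55, 0.79, 1.42, -0.38, 1.64, -0.48]]
-0.8 0.4 -0.4 [[-0.62, 0.74, 1.26, -0.44, 1.81, -0.62], [-0.62, 0.83, 1.33, -0.43, 1.67, -0.56]]
-0.8 0.44 -0.33 [[-0.52, 0.75, 1.26, -0.38, 1.85, -0.54], [-0.52, 0.84, 1.32, -0.37, 1.71, -0.48]]
-0.8 0.44 -0.4 [[-0.59, 0.79, 1.16, -0.43, 1.87, -0.63], [-0.59, 0.88, 1.22, -0.42, 1.73, -0.56]]
```

```bash
python3 - <<'E'
from h import *
a=np.pi/2+.05; R0=R.from_quat(np.array(down(a))[[1,2,3,0]]); th=-.8
q=list((R.from_euler('y',-th)*R0).as_quat()[[3,0,1,2]]); zt=np.array([np.sin(th),0,-np.cos(th)])
tgt=lambda h: list(np.array([.37,-.31,h])-zt*.019)
r.move_to([.37,-.31,.22],down(a))
r.move_to(tgt(.10),q); r.move_l(tgt(.04),vel=.1); print(r.move_l(tgt(.010),vel=.03,guard=8),telemetry.current_ee_pos()[2]-tgt(0)[2],telemetry.current_opening())
gripper_to(.03); r.hold(.2)
pp=np.array(telemetry.current_ee_pos()); r.move_l(list(pp-zt*.08),vel=.2)
r.move_to([.37,-.41,.24],down(a)); print(find_scraper("w14"),telemetry.current_t())
im=cv2.imread("pics/w14.png"); 
g=models.regions_of("scraper_grip","wrist")[0]["pixels"]; v,u=np.nonzero(g); print(g.sum(),u.min(),u.max(),v.min(),v.max())
E
```

```text
False 0.010267304137958025 0.009646526889471332
(array([ 0.37413767, -0.31024854]), np.float64(1.5664134994425611), np.float64(0.13945609610322413), array([ 0.373 , -0.2984]), 0.56) 67.1833
1887 316 337 0 140
```

The released scraper lies flat (mean width about 13.5 mm) with the blade toward +y. I grasp it and bring it to the slot mouth, moving only in front of the latch.

```bash
python3 - <<'E'
from h import *
al=1.5664; p=np.array([.374,-.2965])
gripper_to(.036)
r.move_to([*p,.08],down(al)); r.move_l([*p,.035],vel=.1); print(r.move_l([*p,.0262],vel=.03,guard=20))
gripper_to(0,f_grip=50); print(telemetry.current_opening(),telemetry.current_ee_pos())
r.move_l([*p,.13],vel=.15)
yaw=.0965; u=np.array([-np.sin(yaw),np.cos(yaw)]); home=np.array([.4758,-.0385]); s=home-u*.085
r.move_l([.385,s[1],.13],rot=down(al),vel=.25); print(telemetry.current_opening())
r.move_l([*s,.13],rot=down(np.pi/2+yaw),vel=.15); r.move_l([*s,.098],vel=.1)
snap("wrist","w15"); print(telemetry.current_opening(), telemetry.current_ee_pos(),telemetry.current_t())
E
```

```text
False
0.015262065151250254 [ 0.37410904 -0.29654767  0.02630055]
0.015653177377675145
0.015546074773235842 [ 0.48401139 -0.12325251  0.0985012 ] 72.8833
```

View pics/w15.png

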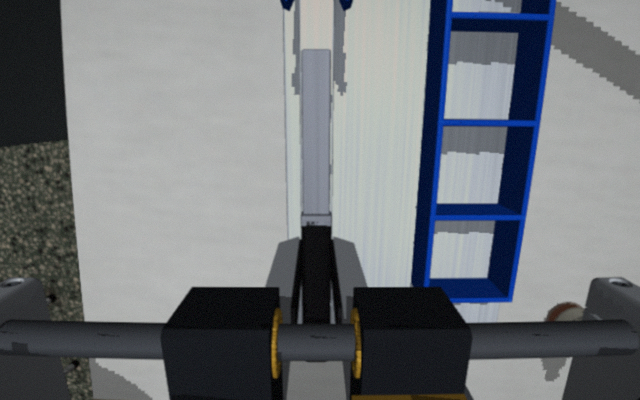

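Held well and in line: blade centre column 316 from (316,215) to (316,50), the ledge centre and flared mouth also about 316. I lower it and slide it in.

```bash
python3 - <<'E'
from h import *
yaw=.0965; u=np.array([-np.sin(yaw),np.cos(yaw)]); home=np.array([.4758,-.0385]); s=home-u*.085
q=telemetry.current_tool_rot()
print(r.move_l([*s,.0868],vel=.03,guard=8),telemetry.current_ee_pos()[2],telemetry.current_wrist_force())
z=telemetry.current_ee_pos()[2]
for k in (-.02,.012):
    hit=r.move_l([*(home+u*k),z],vel=.05,guard=14)
    p=np.array(telemetry.current_ee_pos()); print(hit,((p[:2]-home)@u).round(4),p.round(4),telemetry.current_wrist_force(),telemetry.current_opening())
    if hit: break
E
```

```text
False 0.08661811850609448 [-0.15434976 -0.0706426  -0.09424132]
False -0.0203 [ 0.4778 -0.0587  0.0866] [-0.8650377  -0.98022634  0.32575691] 0.015600671325179494
True 0.0008 [ 0.4764 -0.0376  0.0868] [ 0.04831769 -2.86080013 -0.2884765 ] 0.015120833807350954
```

```bash
cat >> h.py <<'E'
yaw=.0965; C=np.array([.5813,-.0435]); Rc=np.array([[np.cos(yaw),-np.sin(yaw)],[np.sin(yaw),np.cos(yaw)]])
loc=lambda x,y: C+Rc@np.array([x,y])
def grab(p,e1,e2):   # closing angles e1 then e2 (centres the bottle)
    gripper_to(.09)
    a1=best_yaw([*p,.10],e1+np.pi/2); a2=a1+(e2-e1)
    r.move_to([*p,.20],down(a1)); r.move_l([*p,.068],vel=.2)
    gripper_to(.049,f_grip=8); o1=telemetry.current_opening(); gripper_to(.07)
    r.move_l([*p,.069],rot=down(a2),vel=.15) if False else r.move_to([*p,.068],down(a2))
    gripper_to(.03,f_grip=30); print("grab",o1,telemetry.current_opening()); return a2
def place(y,zt=.31):
    t=loc(0,y); p=telemetry.current_ee_pos(); r.move_l([p[0],p[1],zt],vel=.3)
    a=best_yaw([*t,.2],yaw+np.pi/2)
    r.move_to([*t,zt],down(a)); print("over",telemetry.current_opening())
    r.move_l([*t,.125],vel=.25)
    hit=r.move_l([*t,.0755],vel=.06,guard=10); print("place",hit,telemetry.current_ee_pos(),telemetry.current_opening(),telemetry.current_wrist_force())
    return hit
def release():
    gripper_to(.075); p=telemetry.current_ee_pos(); r.move_l([p[0],p[1],.22],vel=.3)
E
python3 - <<'E'
from h import *
home=np.array([.4758,-.0385]); u=Rc[:,1]
gripper_to(.03); p=telemetry.current_ee_pos(); r.move_l([p[0],p[1],.13],vel=.2); gripper_to(0)
s=home-u*.088; q=telemetry.current_tool_rot(); r.move_l([*s,.13],vel=.2); r.move_l([*s,.088],vel=.15)
hit=r.move_l([*(home-u*.055),.088],vel=.05,guard=12); p=np.array(telemetry.current_ee_pos()); print(hit,(p[:2]-home)@u)
r.move_l([*(home-u*.088),.088],vel=.2); r.move_l([*(home-u*.088),.25],vel=.4)
snap("top"); print("bottles",[(a.round(4),round(s,2)) for a,s in marks("bottle_a_centre","top",.2)],[(a.round(4),round(s,2)) for a,s in marks("bottle_c_centre","top",.2)],telemetry.current_t())
E
```

```text
True -0.07457924494122628
bottles [(array([ 0.5798, -0.377 ,  0.0524]), 0.66)] [(array([0.5495, 0.4237, 0.0473]), 0.71)] 79.2083
```

```bash
python3 - <<'E'
from h import *
D=np.deg2rad
grab([.579,-.377],D(90),D(150))
if telemetry.current_opening()>.045:
    hit=place(-.03)
    if not hit: release()
print(telemetry.current_t())
E
```

```text
grab 0.05037270149145783 0.05025801103042539
over 0.049779575176867034
place False [ 0.58452668 -0.07344192  0.07572771] 0.050455681297129545 [ 0.57535779 -0.36599939 -2.00229396]
90.55
```

```bash
python3 - <<'E'
from h import *
D=np.deg2rad
for b,y,e in (([.4545,.3265],.03,(D(100),D(20))),([.549,.4225],.09,(D(100),D(20)))):
    grab(b,*e)
    if telemetry.current_opening()<.045: print("miss"); break
    if place(y,.25): break
    release(); print(telemetry.current_t())
snap("top","t20"); snap("scene","s20")
for n in ("bottle_a_centre","bottle_c_centre","bar_knob","keeper_seat","loop_bar","lever_knob","lever_pivot"):
    print(n,[(c,a.round(3),round(s,2)) for c in ("top","scene") for a,s in marks(n,c,.25)])
E
```

```text
grab 0.05008469734831215 0.04959019635522829
over 0.0496101382894764
place False [ 0.57877628 -0.01369574  0.07575007] 0.049720591512978134 [ 0.37837121  0.74097142 -0.40782471]
101.3
grab 0.05025099498445366 0.05058579233219085
over 0.04999446980346243
place False [0.57301655 0.04607272 0.07576252] 0.0502018906552204 [ 0.93266735 -0.54895611 -2.96787072]
112.1583
bottle_a_centre [('top', array([ 0.583, -0.075,  0.055]), 0.7)]
bottle_c_centre [('scene', array([0.571, 0.047, 0.058]), 0.62)]
bar_knob [('top', array([0.708, 0.065, 0.137]), 0.83), ('scene', array([0.708, 0.069, 0.139]), 0.91)]
keeper_seat [('top', array([ 0.681, -0.419, -0.006]), 0.73), ('top', array([0.88 , 0.005, 0.133]), 0.44), ('scene', array([0.875, 0.01 , 0.132]), 0.49)]
loop_bar [('scene', array([0.709, 0.072, 0.135]), 0.44)]
lever_knob [('top', array([ 0.559, -0.212,  0.169]), 0.52), ('scene', array([ 0.561, -0.213,  0.166]), 0.39)]
lever_pivot [('top', array([ 0.53 , -0.214,  0.121]), 0.92), ('top', array([ 0.478, -0.041,  0.064]), 0.63), ('scene', array([ 0.531, -0.211,  0.122]), 0.89), ('scene', array([ 0.675, -0.417,  0.001]), 0.65)]
```

```bash
python3 - <<'E'
from h import *
r.move_to([.44,-.15,.30],down(.1))
K,im=snap("wrist","w21"); 
for n in ("loop_bar","loop_pivot","lever_knob","lever_pivot"): print(n,[(a.round(3),round(s,2)) for a,s in marks(n,"wrist",.2)])
s=cv2.imread("pics/s20.png")[:,:,::-1]; t=cv2.imread("pics/t20.png")[:,:,::-1]
c=np.vstack([np.hstack([cv2.resize(s[140:240,350:450],(300,300),interpolation=cv2.INTER_CUBIC),cv2.resize(t[180:240,350:410],(300,300),interpolation=cv2.INTER_CUBIC)]),cv2.resize(im[0:300],(600,281))])
cv2.imwrite("pics/c21.png",c[:,:,::-1]); print(telemetry.current_t())
E
```

```text
loop_bar [(array([ 0.546, -0.215,  0.057]), 0.62)]
loop_pivot []
lever_knob [(array([ 0.558, -0.213,  0.166]), 0.85)]
lever_pivot [(array([ 0.534, -0.214,  0.126]), 0.59)]
114.2583
```

View pics/c21.png

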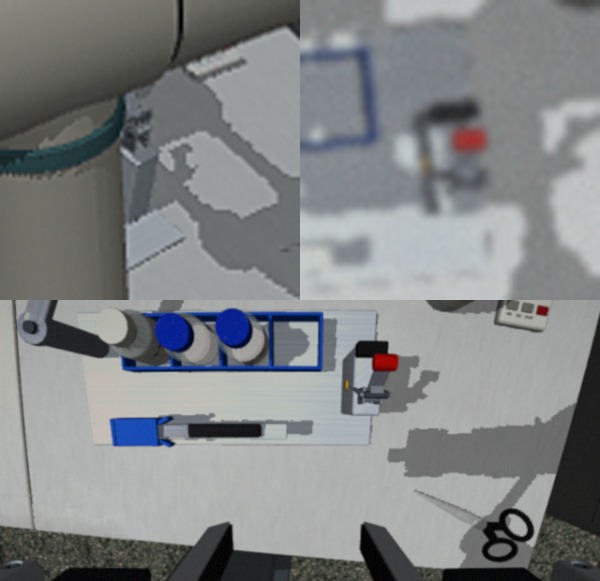

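All three bottles are seated and the scraper is home. The loop has tipped: it now hangs down with its cross bar near (0.546,-0.215,0.057), and a brass spot shows at (347,383) beside the post. I must lift the loop up again before shutting the bar, so I locate it numerically from two more wrist poses.

```bash
python3 - <<'E'
from h import *
def brass(im):
    h=cv2.cvtColor(im,cv2.COLOR_RGB2HSV); m=((h[...,0]>12)&(h[...,0]<26)&(h[...,1]>140)&(h[...,2]>90)).astype(np.uint8)
    m[280:]=0; n,l,s,c=cv2.connectedComponentsWithStats(m); return [(s[i].tolist(),c[i].round(1)) for i in range(1,n) if s[i][4]>6]
im=cv2.imread("pics/w21.png")[:,:,::-1]; K0=vision.get_calibration("wrist"); print("w21",brass(im))
for b in brass(im): print([to_plane(K0,[b[1]],z).round(3)[0].tolist() for z in (.05,.08,.11,.14)])
for i,(p,a) in enumerate([([.66,-.20,.29],np.pi/2),([.62,-.13,.29],np.pi/2+.4)]):
    r.move_to(p,down(a)); K,im=snap("wrist",f"w22_{i}"); print(p,brass(im),K["position"])
    for b in brass(im): print([to_plane(K,[b[1]],z).round(3)[0].tolist() for z in (.05,.08,.11,.14)])
    for n in ("loop_bar","lever_knob"): print(n,[(q.round(3),round(s,2)) for q,s in marks(n,"wrist",.2)])
    g=models.regions_of("loop_bar","wrist"); 
    if g: v,u=np.nonzero(g[0]["pixels"]); print("loop reg",g[0]["score"],len(u),u.min(),u.max(),v.min(),v.max())
print(telemetry.current_t())
E
```

```text
w21 [([368, 85, 3, 11, 31], array([369. ,  90.3]))]
[[0.545, -0.197, 0.05], [0.543, -0.193, 0.08], [0.541, -0.188, 0.11], [0.538, -0.184, 0.14]]
[0.66, -0.2, 0.29] [([209, 178, 9, 4, 29], array([213.1, 179.7]))] [ 0.65991058 -0.12489494  0.44409075]
[[0.541, -0.198, 0.05], [0.55, -0.192, 0.08], [0.559, -0.187, 0.11], [0.568, -0.181, 0.14]]
loop_bar [(array([ 0.547, -0.216,  0.062]), 0.51)]
lever_knob [(array([ 0.562, -0.213,  0.165]), 0.91), (array([ 0.584, -0.07 ,  0.056]), 0.36)]
loop reg 0.5 175 174 217 178 229
[0.62, -0.13, 0.29] [([229, 208, 9, 5, 30], array([232.4, 210.4]))] [ 0.59051846 -0.06012037  0.44510134]
[[0.543, -0.2, 0.05], [0.547, -0.189, 0.08], [0.55, -0.179, 0.11], [0.554, -0.168, 0.14]]
loop_bar [(array([ 0.546, -0.218,  0.06 ]), 0.65)]
lever_knob [(array([ 0.558, -0.214,  0.167]), 0.71), (array([ 0.746, -0.035,  0.001]), 0.6)]
loop reg 0.8 187 191 238 207 258
116.325
```

The loop's cross bar hangs at about (0.546,-0.216,0.060), with its discs showing beside the post. I plan to tip the lever forward for clearance, squeeze the discs end-on, swing the loop up, then reopen the lever.

```bash
cat >> h.py <<'E'
ex,ey=Rc[:,0],Rc[:,1]; H=np.array([.5315,-.2135])   # lever hinge xy
def lp(dx,dy=0): return H+ex*dx+ey*dy
E
python3 - <<'E'
from h import *
gripper_to(0,f_grip=20)
a=best_yaw([*lp(.06),.2],yaw)
r.move_to([*lp(.06),.24],down(a)); r.move_l([*lp(.06),.183],vel=.2)
print(r.move_l([*lp(-.0025),.185],vel=.06,guard=15), telemetry.current_wrist_force())
r.move_l([*lp(.03),.185],vel=.2); r.move_l([*lp(.09,.06),.29],vel=.3)
r.move_to([.64,-.15,.29],down(np.pi/2+.2)); K,im=snap("wrist","w23")
for n in ("loop_bar","lever_knob","loop_pivot","lever_pivot"): print(n,[(q.round(3),round(s,2)) for q,s in marks(n,"wrist",.2)][:2])
snap("top"); 
for n in ("loop_bar","lever_knob"): print(n,[(q.round(3),round(s,2)) for q,s in marks(n,"top",.2)][:3])
print(telemetry.current_t())
E
```

```text
False [ 0.20679241 -0.25631568 -0.10336892]
loop_bar [(array([ 0.55 , -0.211,  0.056]), 0.58), (array([0.878, 0.002, 0.133]), 0.31)]
lever_knob [(array([ 0.513, -0.218,  0.167]), 0.85)]
loop_pivot [(array([ 0.517, -0.218,  0.13 ]), 0.66)]
lever_pivot [(array([ 0.532, -0.212,  0.126]), 0.82), (array([ 0.476, -0.04 ,  0.067]), 0.64)]
loop_bar [(array([ 0.478, -0.037,  0.064]), 0.36)]
lever_knob [(array([ 0.58 , -0.012,  0.06 ]), 0.69), (array([0.576, 0.045, 0.054]), 0.24)]
123.4583
```

The loop's cross bar actually rests against the post's rear face (x about 0.549), so its ends are reachable.

```bash
cat >> h.py <<'E'
def pose(dx,z,lean,a,dy=0,ahead=.020):  # contact point at hinge-frame dx,z ; tool leans to the rear by lean
    e3=np.r_[ey,0]; Rt=R.from_rotvec(lean*e3)*R.from_quat(np.array(down(a))[[1,2,3,0]])
    zt=Rt.as_matrix()[:,2]; return list(np.r_[lp(dx,dy),z]-zt*ahead), list(Rt.as_quat()[[3,0,1,2]]), zt
E
python3 - <<'E'
from h import *
P0=(-.015,.1317); Dg=np.deg2rad
wp=[(-66,.42),(-45,.25),(-20,0),(10,0),(40,0),(65,0),(90,0),(105,0)]
arc=lambda f:(P0[0]+.081*np.cos(Dg(f)),P0[1]+.081*np.sin(Dg(f)))
for a in (yaw,yaw+np.pi,yaw-np.pi):
    js=[inverse_kinematics(*pose(*arc(f),l,a)[:2]) for f,l in wp]
    print(a,[None if j is None else np.round([j[4],j[5]],2).tolist() for j in js])
    if all(j is not None for j in js): break
p,q,zt=pose(*arc(-66),.42,a,dy=-.001)
gripper_to(.054)
r.move_to(list(np.array(p)-zt*.10),q); print(r.move_l(p,vel=.12,guard=15))
gripper_to(.0,f_grip=12); print(telemetry.current_opening())
if telemetry.current_opening()>.03:
    for f,l in wp[1:4]:
        p,q,_=pose(*arc(f),l,a,dy=-.001); print(f,r.move_l(p,rot=q,vel=.07,guard=25),telemetry.current_opening(),np.round(telemetry.current_wrist_force(),1))
print(telemetry.current_t(),a)
E
```

```text
0.0965 [[1.51, 1.15], [1.38, 1.12], [1.17, 1.03], [1.26, 1.03], [1.33, 1.01], [1.36, 0.99], [1.36, 0.96], [1.34, 0.93]]
False
0.0353801000224298
-45 False 0.03557484314245482 [ 1.5  0.1 -0.8]
-20 False 0.03607886886318451 [ 0.2 -0.1 -0.7]
10 False 0.03596823803480107 [-2.2 -0.6 -0.2]
129.2083 0.0965
```

```bash
python3 - <<'E'
from h import *
P0=(-.015,.1317); Dg=np.deg2rad; a=yaw
arc=lambda f:(P0[0]+.081*np.cos(Dg(f)),P0[1]+.081*np.sin(Dg(f)))
for f in (40,65,90,105,120,135,145):
    p,q,_=pose(*arc(f),0,a,dy=-.001); h=r.move_l(p,rot=q,vel=.09,guard=7 if f>100 else 25); print(f,h,round(telemetry.current_opening(),4),np.round(telemetry.current_wrist_force(),1))
    if h: break
print(telemetry.current_ee_pos(),telemetry.current_t())
E
```

```text
40 False 0.0355 [ 0.1  1.4 -0. ]
65 False 0.0357 [ 0.1  0.6 -0.8]
90 False 0.0359 [-0.2  0.7 -1.5]
105 False 0.0359 [-0.5  0.1  0.3]
120 False 0.0356 [-0.1  0.9  0.3]
135 False 0.0359 [-0.3  1.3  0.5]
145 False 0.0357 [-0.1  1.1 -0.3]
[ 0.45078207 -0.22232633  0.19812928] 132.3667
```

```bash
python3 - <<'E'
from h import *
P0=(-.015,.1317); Dg=np.deg2rad; a=yaw
arc=lambda f:(P0[0]+.081*np.cos(Dg(f)),P0[1]+.081*np.sin(Dg(f)))
for f in (152,158,164):
    p,q,_=pose(*arc(f),0,a,dy=-.001); h=r.move_l(p,rot=q,vel=.04,guard=6); print(f,h,np.round(telemetry.current_wrist_force(),1))
    if h: break
print(telemetry.current_ee_pos(),telemetry.current_t())
E
```

```text
152 False [-0.   1.3  0.4]
158 False [ 0.3 -0.1  0.9]
164 False [-0.6  0.8  1.6]
[ 0.43900679 -0.2234843   0.1737466 ] 133.4833
```

```bash
python3 - <<'E'
from h import *
P0=(-.015,.1317); Dg=np.deg2rad; a=yaw
arc=lambda f:(P0[0]+.081*np.cos(Dg(f)),P0[1]+.081*np.sin(Dg(f)))
gripper_to(0,f_grip=25)
for f in (140,118,94):
    p,q,_=pose(*arc(f),0,a,dy=-.001); print(f,r.move_l(p,rot=q,vel=.12,guard=25))
for k in np.linspace(147,90,7)[1:]:
    c=np.array([.018*np.cos(Dg(k)),.122+.018*np.sin(Dg(k))])+.081*np.array([np.cos(Dg(94.5)),np.sin(Dg(94.5))])
    p,q,_=pose(*c,0,a,dy=-.001); r.move_l(p,rot=q,vel=.05,guard=25)
print(telemetry.current_opening(),np.round(telemetry.current_wrist_force(),1))
snap("top"); print([(q.round(3),round(s,2)) for q,s in marks("lever_knob","top",.2)][:3])
snap("scene"); print([(q.round(3),round(s,2)) for q,s in marks("lever_knob","scene",.2)][:3]); print(telemetry.current_t())
E
```

```text
140 False
118 False
94 False
0.03491580280690022 [-1.   0.5 -0.7]
[(array([0.707, 0.065, 0.137]), 0.64)]
[]
136.675
```

```bash
python3 - <<'E'
from h import *
gripper_to(.05); r.hold(.2); p=telemetry.current_ee_pos(); r.move_l([p[0],p[1],.33],vel=.2)
r.move_to([.55,-.02,.33],down(yaw)); 
for c in ("top","scene","wrist"):
    snap(c,f"x25_{c}")
    for n in ("lever_knob","loop_bar"): print(c,n,[(q.round(3),round(s,2)) for q,s in marks(n,c,.3)][:3])
print(telemetry.current_t())
E
```

```text
top lever_knob [(array([ 0.528, -0.214,  0.172]), 0.37)]
top loop_bar [(array([ 0.534, -0.212,  0.217]), 0.45)]
scene lever_knob []
scene loop_bar []
wrist lever_knob [(array([ 0.528, -0.219,  0.17 ]), 0.62)]
wrist loop_bar [(array([ 0.532, -0.216,  0.215]), 0.56)]
139.2
```

The loop stands on its own at (0.533,-0.214,0.216) with the lever at about 1.5. I now shut the bar by caging its knob.

```bash
python3 - <<'E'
from h import *
Pv=loc(0,.165); k0=np.array([.708,.067]); b0=np.arctan2(*(k0-Pv)[::-1]); L=np.linalg.norm(k0-Pv); bs=-np.pi/2+yaw
print(Pv,L,np.rad2deg([b0,bs]))
pt=lambda b:Pv+.1505*np.array([np.cos(b),np.sin(b)])
gripper_to(.045); r.move_to([*pt(b0),.24],down(b0+np.pi)); r.move_l([*pt(b0),.152],vel=.2,guard=15)
gripper_to(.020,f_grip=15); print("cage",telemetry.current_opening())
for b in np.linspace(b0,bs+.06,9)[1:]:
    if r.move_l([*pt(b),.152],rot=down(b+np.pi),vel=.12,guard=25): print("hit",np.rad2deg(b)); break
h=r.move_l([*pt(bs-.07),.152],rot=down(bs-.07+np.pi),vel=.03,guard=9); p=np.array(telemetry.current_ee_pos())[:2]
print(h,np.rad2deg(np.arctan2(*(p-Pv)[::-1])),np.round(telemetry.current_wrist_force(),1))
gripper_to(.045); r.move_l([*p,.25],vel=.3)
r.move_to([.47,.10,.32],down(np.pi/2+yaw))
for c in ("top","scene"):
    snap(c,f"x26_{c}")
    for n in ("bar_knob","keeper_seat","loop_bar","lever_knob"): print(c,n,[(q.round(3),round(s,2)) for q,s in marks(n,c,.3)][:2])
print(telemetry.current_t())
E
```

```text
[0.5654022  0.12073234] 0.15238535421413138 [-20.64693149 -84.47095728]
cage 0.020101273242963392
True -85.60980327828274 [1.7 0.1 1.3]
top bar_knob [(array([ 0.579, -0.03 ,  0.135]), 0.94)]
top keeper_seat [(array([ 0.603, -0.209,  0.133]), 0.68)]
top loop_bar [(array([ 0.533, -0.211,  0.216]), 0.59)]
top lever_knob [(array([ 0.528, -0.218,  0.174]), 0.47), (array([ 0.75 , -0.036, -0.002]), 0.4)]
scene bar_knob [(array([ 0.581, -0.027,  0.138]), 0.71), (array([ 0.477, -0.038,  0.064]), 0.62)]
scene keeper_seat [(array([ 0.599, -0.206,  0.131]), 0.48)]
scene loop_bar []
scene lever_knob []
148.2417
```

The bar is shut against its stop and the loop still stands. Next I push the lever open from the front, so the loop tips onto the keeper.

```bash
python3 - <<'E'
from h import *
gripper_to(0,f_grip=20); a=best_yaw([*lp(-.06),.2],yaw+np.pi/2)
r.move_to([*lp(-.06),.27],down(a)); r.move_l([*lp(-.05),.188],vel=.2)
print(r.move_l([*lp(.014),.188],vel=.06,guard=12),(np.array(telemetry.current_ee_pos())[:2]-H)@ex,np.round(telemetry.current_wrist_force(),1)); r.hold(.5)
r.move_l([*lp(-.06),.188],vel=.2); r.move_l([*lp(-.06,.08),.33],vel=.3)
for c in ("top","wrist","scene"):
    snap(c,f"x27_{c}")
    for n in ("loop_bar","lever_knob","keeper_seat","loop_pivot"): print(c,n,[(q.round(3),round(s,2)) for q,s in marks(n,c,.3)][:2])
print(telemetry.current_t())
E
```

```text
False 0.01142793005827558 [-6.  -1.5  2.2]
top loop_bar [(array([ 0.617, -0.205,  0.132]), 0.55), (array([0.572, 0.046, 0.058]), 0.45)]
top lever_knob [(array([ 0.559, -0.21 ,  0.166]), 0.51)]
top keeper_seat [(array([ 0.604, -0.208,  0.133]), 0.39)]
top loop_pivot []
wrist loop_bar [(array([ 0.613, -0.209,  0.133]), 0.76)]
wrist lever_knob [(array([ 0.56 , -0.214,  0.165]), 0.67)]
wrist keeper_seat [(array([ 0.679, -0.416, -0.001]), 0.69), (array([ 0.598, -0.21 ,  0.134]), 0.56)]
wrist loop_pivot [(array([ 0.531, -0.218,  0.141]), 0.6), (array([ 0.475, -0.038,  0.067]), 0.46)]
scene loop_bar []
scene lever_knob [(array([ 0.575, -0.016,  0.056]), 0.4)]
scene keeper_seat []
scene loop_pivot []
154.5167
```

The cross bar lies about 13 mm behind the seat, as it should. Now I throw the lever.

```bash
python3 - <<'E'
from h import *
Kn=lambda l:(-.05*np.cos(l),.122+.05*np.sin(l))
a=best_yaw([*lp(.06),.2],yaw)
r.move_to([*lp(.06),.25],down(a)); r.move_l([*lp(.06),.186],vel=.2)
for l in (2.0,1.7,1.4,1.15,.9):
    k=Kn(l); h=r.move_l([*lp(k[0]+.015),k[1]-.003+.025],vel=.08,guard=25); print(l,h,np.round(telemetry.current_wrist_force(),1))
    if h: break
k=Kn(.9); r.move_l([*lp(k[0]+.02),k[1]+.045],vel=.2); r.move_l([*lp(k[0]-.004),k[1]+.045],vel=.2)
for l in (.9,.7,.5,.35,.2,0.,-.05):
    k=Kn(l); h=r.move_l([*lp(k[0]-.003*(l>.3)),k[1]+.007+.025],vel=.06,guard=32); print(l,h,np.round(telemetry.current_wrist_force(),1),telemetry.current_ee_pos()[2])
    if h: break
print(telemetry.current_t())
E
```

```text
2.0 False [ 0.1  1.1 -0.2]
1.7 False [-0.2 -1.2 -0.8]
1.4 False [ 0.5  0.3 -0.3]
1.15 False [-0.3  0.   0.4]
0.9 False [ 0.7  0.4 -1.9]
0.9 False [ 0.4 -0.2  0.6] 0.19243055447085272
0.7 False [-0.7  0.6  1.3] 0.18599394794550494
0.5 False [-0.3 -0.9  0.3] 0.17781610584050894
0.35 False [-0.2  0.6 -0.5] 0.1706292843132653
0.2 False [-0.  -0.2 -0.2] 0.16332085057084264
0.0 False [ 1.4 -1.   0.9] 0.15407366364970912
-0.05 False [-0.5  0.5 11.8] 0.15337177174705563
160.7667
```

```bash
python3 - <<'E'
from h import *
p=telemetry.current_ee_pos(); r.move_l([p[0],p[1],.25],vel=.3); r.move_l([.45,-.12,.34],vel=.3)
for c in ("wrist","top"):
    snap(c,f"x28_{c}")
    for n in ("loop_bar","lever_knob","keeper_seat","loop_pivot","bar_knob"): print(c,n,[(q.round(3),round(s,2)) for q,s in marks(n,c,.3)][:3])
print(telemetry.current_t())
E
```

```text
wrist loop_bar [(array([ 0.595, -0.212,  0.132]), 0.92)]
wrist lever_knob [(array([ 0.484, -0.22 ,  0.119]), 0.96), (array([ 0.532, -0.213,  0.122]), 0.63)]
wrist keeper_seat [(array([ 0.598, -0.213,  0.135]), 0.81)]
wrist loop_pivot [(array([ 0.515, -0.216,  0.11 ]), 0.95)]
wrist bar_knob [(array([ 0.579, -0.027,  0.136]), 0.89)]
top loop_bar [(array([ 0.598, -0.208,  0.134]), 0.52)]
top lever_knob [(array([ 0.485, -0.219,  0.123]), 0.75), (array([0.575, 0.048, 0.056]), 0.53), (array([ 0.531, -0.216,  0.118]), 0.52)]
top keeper_seat [(array([ 0.599, -0.21 ,  0.13 ]), 0.53)]
top loop_pivot [(array([ 0.516, -0.217,  0.112]), 0.5)]
top bar_knob [(array([ 0.582, -0.031,  0.134]), 0.89)]
162.45
```

```bash
python3 - <<'E'
from h import *
r.move_l([.42,-.12,.36],vel=.3)
for c in ("wrist","top"):
    snap(c)
    for n in ("scraper_grip","slot_home","bottle_a_centre","bottle_c_centre","dropper_1","timer"): print(c,n,[(q.round(3),round(s,2)) for q,s in marks(n,c,.35)][:4])
print(telemetry.current_t())
E
```

```text
wrist scraper_grip []
wrist slot_home [(array([ 0.477, -0.04 ,  0.063]), 0.88), (array([ 0.576, -0.014,  0.055]), 0.56)]
wrist bottle_a_centre [(array([ 0.584, -0.071,  0.053]), 0.66), (array([ 0.474, -0.04 ,  0.067]), 0.41)]
wrist bottle_c_centre [(array([0.574, 0.047, 0.055]), 0.65)]
wrist dropper_1 []
wrist timer []
top scraper_grip [(array([ 0.477, -0.04 ,  0.064]), 0.73)]
top slot_home [(array([ 0.474, -0.037,  0.063]), 0.81)]
top bottle_a_centre [(array([ 0.585, -0.074,  0.055]), 0.5)]
top bottle_c_centre [(array([0.576, 0.047, 0.055]), 0.39)]
top dropper_1 [(array([ 0.748, -0.038,  0.001]), 0.57), (array([ 0.584, -0.045, -0.004]), 0.41), (array([ 0.698, -0.193,  0.002]), 0.4)]
top timer [(array([ 0.684, -0.418, -0.003]), 0.87), (array([0.569, 0.048, 0.055]), 0.44)]
163.4167
```

```bash
python3 -c "
from plant import r
print(r.sign_off())"
```

```text
the job is handed in; nothing more can be done
None
```

The job is handed in at about 163 s. All three bottles are in pockets, the bar is shut, the loop is hooked, the lever is down at its stop and the scraper is home in its slot. The droppers and timer stayed where they were, though carrying the scraper past the latch dropped it three times and knocked the loop over once, both put right.

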